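# Scan the bead box label

## Task

Take the handheld label reader from its mat, hold it level with the window under its nose about 6 cm above the label on the box of turquoise beads, and keep it steady there for a good second. Then lay the reader back on its mat, in the middle and lengthwise, and let go. Do not drop the reader, do not read the label of the red beads, and do not shift either bead box.

Things in the scene. Friction and masses are not known exactly. Their poses are not given: they have to be found in the camera images.
- reader_grip (a point): Grip centre of the label reader: loose bar 180 mm long (x), 45 high, 0.2 kg; this point is 32 mm above its underside. Grey grip 28 wide (y), 26 high, clear for 35 to either side along x. Nose (+x): white head 42 wide, 38 to 90 ahead; white tail foot 36 wide. Reading window: in the head's underside, 64 ahead (+x), 32 below (-z), looking along -z, under a black dot. Reads by itself; orange key is a dummy.
- mat: Fixed black rest mat with a yellow border, 240 mm (its x) by 90 mm (its y), 6 mm thick. Origin at the centre of its underside, on the work surface; z up. The reader starts on its middle, lying along its x.
- turquoise_label (a point): Centre of the 40 x 40 mm white label with black bars on the lid of the box of turquoise beads, on its upper surface, 33 mm above the work surface. Loose white box 110 (x) x 76 (y) x 33 mm high, closed; its centre lies 30 mm along +x from the label, z up; turquoise beads show in the lid's +x half. This is the label to read.
- red_label (a point): Centre of the 40 x 40 mm white label with black bars on the lid of the box of red beads, on its upper surface, 33 mm above the work surface. Loose white box 110 (x) x 76 (y) x 33 mm high, closed; its centre lies 30 mm along +x from the label, z up; red beads show in the lid's +x half. Not to be read. The two boxes may stand either way about.
Mind the look-alikes: they are no part of the job. What is shaped like the part that bears reader_grip but yellow is not meant.

How it is judged (in metres and radians):
On the way:
1. the reader's window is held steady over the turquoise box's label: spot within 18 mm of the label's centre each way, 30 to 100 mm off, reader within 12 degrees of level, for 0.8 s (x of turquoise_label in the frame of reader_grip between 0.046 and 0.082 m and y of turquoise_label in the frame of reader_grip between -0.018 and 0.018 m and z of turquoise_label in the frame of reader_grip between -0.132 and -0.062 m and angle between reader_grip's own z axis and vertical below 0.21 rad and linear speed of reader below 0.03 m/s and angular speed of reader below 0.3 rad/s), for 0.8 s.
At the end, for the whole second after the job is handed in: The reader lies released and at rest on its mat: its grip centre within 30 mm of the mat's middle lengthwise and 25 mm crosswise, level, its length within 15 degrees of the mat's (either way round) (x of reader_grip in the frame of mat between -0.03 and 0.03 m and y of reader_grip in the frame of mat between -0.025 and 0.025 m and z of reader_grip in the frame of mat between 0.033 and 0.043 m and angle between reader_grip's own z axis and vertical below 0.1 rad and angle between the x axis of reader_grip and the x axis of mat, either way round below 0.26 rad and contact force between the fingers and reader below 0.1 N and linear speed of reader below 0.03 m/s and angular speed of reader below 0.3 rad/s); the robot touches nothing.
It fails at once if the red box's label is read: the reader is held still with its window 30 to 100 mm over it, aimed within 18 mm of its centre (x of red_label in the frame of reader_grip between 0.046 and 0.082 m and y of red_label in the frame of reader_grip between -0.018 and 0.018 m and z of red_label in the frame of reader_grip between -0.132 and -0.062 m and linear speed of reader below 0.03 m/s and angular speed of reader below 0.3 rad/s).
It fails at once if the turquoise bead box is shifted by more than 15 mm (distance of turquoise_label from where it was at the start of the episode above 0.015 m).
It fails at once if the red bead box is shifted by more than 15 mm (distance of red_label from where it was at the start of the episode above 0.015 m).
It fails at once if the reader is dropped: out of the fingers while more than 20 mm above its place on the mat (z of reader_grip in the frame of mat above 0.058 m and contact force between the fingers and reader below 0.1 N).
It also fails if it takes over 48 s, if anything falls off the work surface, if the arm or the gripper's body presses on something with over 40 N, if the wrist force passes 120 N, or if a joint passes its speed limit or range.

## Robot

A 6-joint arm with a two-finger parallel gripper is mounted at the origin on the work surface. World frame = base frame: x ahead of the robot, y to its left, z up, the work surface at z = 0. Lengths are in mm, angles in rad, forces in N, time in s.
With the tool pointing down it reaches from about 200 to 875 mm from the base axis. Payload 3.4 kg.
Tool frame: the origin (TCP) lies between the finger pads; the fingertips stand 14 mm ahead of it and the grasp point (between the pads) lies 5 mm behind it (tip_reach is the distance from the TCP to the fingertips, in mm); z points along the fingers, y is the direction in which the jaws open and shut (so a half turn about z gives the same grasp; the last joint's range is limited). The gripper opens to 94 mm and grips with 3 to 60 N. Pads are 16 mm wide; open, the fingers measure 119 mm over their backs; the gripper's body (75 mm by 177 mm) begins 78 mm behind the grasp point.
Start: joints at [1.037, 0.276, 1.505, -0, 1.361, -0.121], TCP at [230.696, 526.729, 219.493] pointing down, gripper open.
Joint ranges: [-2.89, 2.89], [-0.75, 2.08], [0.22, 2.7], [-1.18, 4.32], [0.11, 2.71], [-2.7, 2.7]. Speed limits (rad/s): [2.57, 2.57, 3.14, 3.14, 3.14, 3.14].

## Interface

Orientations are given as a unit quaternion [w, x, y, z].
In Python, from station import * gives the robot as it stands.
- The arm moves only by the shell command python3 -m pendant 'ROWS'. ROWS is JSON, a list of rows, each an object of numbers: "dx", "dy", "dz": the shift along the world's x, y, z in m; "ax", "ay", "az": the turn, a rotation vector about the world's x, y, z in degrees; "jaw": the opening, from -1 (shut) to 1 (fully open). A call has 1 to 12 rows; each row is the pose to reach, as a shift and turn from the pose measured when the call began; what a row does not reach only later rows make up. A row lasts 1/10 s, in which the tool goes at most 50 mm and 8.59 degrees, less where a joint would pass 70% of its speed; a pose out of reach is approached as far as the arm can. A call with a gripper value outside its range is refused whole. The fingers move at their own pace and stop on an object; the grip force is fixed at half the most. Time passes only in rows, so rows that repeat a pose let the fingers close. It gives the time, the measured TCP pose, the force and the opening at its end, in the units of the state.
- sense(): the state, without advancing time (a new reading comes with each control period).
- get_image(name): name is "scene" or "top"; returns a dict with "image" (420x560x3 uint8, red, green, blue), "vertical_fov" (degrees; the focal length in pixels is half the picture's height over the tangent of half this angle, whatever the lens; pixels are square), "cx", "cy" (the principal point, pixels), "xyz" and "rotation" of the camera in the world. Camera axes: x right, y down, z forward; pixel columns grow to the right and rows downward; lengths in mm; the calibration is good to about 2 mm. A picture is of the moment at which its call begins. There is no depth.
- job_done(): hands the job in, once; it reports no verdict.
The state is a dict: "clock": time; "joint_positions": joint angles; "qvel": joint speeds; "joint_efforts": joint torques, N m; "ee_pos": TCP position; "tool_rot": TCP orientation; "contact_force": force on the tool from outside, world axes, zero at the start; "wrist_torque": the same for the moment, N m; "grip_width": opening from 0.0 (shut) to 1.0 (fully open).
Only numpy, scipy, OpenCV 4.12 (cv2) and the standard library are available. Lean on these libraries where they do the work, as an engineer would, in place of code of your own. Each camera call takes 0.05 s, during which the arm holds its last target.

## Working session

There is one attempt and no reset: what is moved stays moved. The work goes in short steps, Python scripts to look and compute and a shell command to move; the robot and the scene stay as the last step left them, time stands still between calls to the robot, and variables do not carry over. Pictures are saved under pics/ and viewed, and the job is handed in when it is done.

```bash
mkdir -p pics; ls
python3 - <<'E'
from station import *
import cv2
for n in ("scene","top"):
    d=get_image(n); cv2.imwrite(f"pics/{n}0.png",cv2.cvtColor(d["image"],cv2.COLOR_RGB2BGR))
    print(n,d["vertical_fov"],d["cx"],d["cy"],d["xyz"],d["rotation"])
s=sense();print(s)
E
```

```text
pics
scene 55.39092271907204 279.408911754581 211.56222176470862 [ 740.48192682 -701.31587655  849.92713173] [-0.3408602   0.90982696  0.22381843 -0.07703597]
top 47.81280067321564 277.8378442602152 213.75256978879386 [ 263.14411918 -101.77651405 1380.62616612] [ 0.04642612 -0.69563575  0.71546393 -0.04524261]
{'clock': 0.1, 'joint_positions': array([ 1.03700233e+00,  2.76518752e-01,  1.50596883e+00,  5.26449132e-06,
        1.36074791e+00, -1.21026435e-01]), 'qvel': array([ 0.00143695, -0.0021641 , -0.00090735,  0.0012778 ,  0.00044067,
       -0.00077595]), 'joint_efforts': array([ 7.80301107e-04, -4.05457163e+01, -2.37779474e+01,  7.03924871e-02,
        2.98851379e-02, -5.54268354e-05]), 'ee_pos': array([230.42553661, 526.2768493 , 218.71369064]), 'tool_rot': array([-2.66599073e-04,  2.04922241e-01,  9.78777912e-01, -7.76956625e-04]), 'contact_force': array([-0.09118921,  0.60580975,  0.10362542]), 'wrist_torque': array([ 0.03869554,  0.0319469 , -0.05710584]), 'grip_width': 0.9994305190569348}
```

View pics/scene0.png

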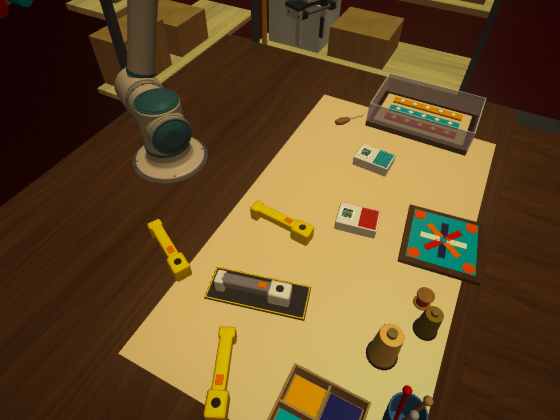

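View pics/top0.png

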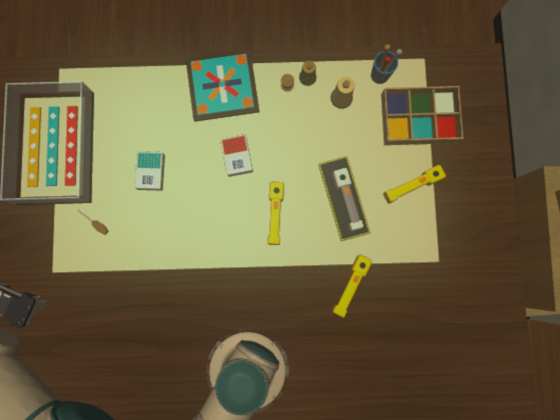

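The top view shows the arm at the lower left. The grey and white reader is on its black mat at about (344,197). The yellow look-alikes are at (275,212), (415,183) and (352,286). The turquoise box is at (150,171) and the red box at (237,155). I choose the grey and white one on the mat, and will crop in on it to check.

```bash
cat > h.py <<'E'
import numpy as np, cv2
from scipy.spatial.transform import Rotation as R
CAL={"scene":(55.39092271907204,279.408911754581,211.56222176470862,[740.48192682,-701.31587655,849.92713173],[-0.3408602,0.90982696,0.22381843,-0.07703597]),
"top":(47.81280067321564,277.8378442602152,213.75256978879386,[263.14411918,-101.77651405,1380.62616612],[0.04642612,-0.69563575,0.71546393,-0.04524261])}
def pt(cam,u,v,z):
    f,cx,cy,p,q=CAL[cam]; F=210/np.tan(np.radians(f/2))
    d=R.from_quat(q,scalar_first=True).apply([(u-cx)/F,(v-cy)/F,1]); p=np.array(p)
    return p+d*(z-p[2])/d[2]
def px(cam,P):
    f,cx,cy,p,q=CAL[cam]; F=210/np.tan(np.radians(f/2))
    c=R.from_quat(q,scalar_first=True).inv().apply(np.array(P)-p)
    return np.array([cx+F*c[0]/c[2],cy+F*c[1]/c[2]])
E
python3 - <<'E'
import cv2,numpy as np
a=cv2.imread("pics/top0.png");s=cv2.imread("pics/scene0.png")
def c(im,x,y,w,h,k): return cv2.resize(im[y:y+h,x:x+w],None,fx=k,fy=k,interpolation=cv2.INTER_CUBIC)
cv2.imwrite("pics/c1.png",np.hstack([c(a,305,150,75,100,5.0),c(s,200,255,75*16//10,100,5)[:,:420]*0 if 0 else c(a,305,150,75,100,5)[:, :0]]))
cv2.imwrite("pics/c2.png",c(a,125,125,140,80,5.5))
cv2.imwrite("pics/c3.png",c(s,195,255,130,80,6))
cv2.imwrite("pics/c4.png",c(s,320,130,90,120,5))
E
```

```text
(no output)
```

View pics/c1.png

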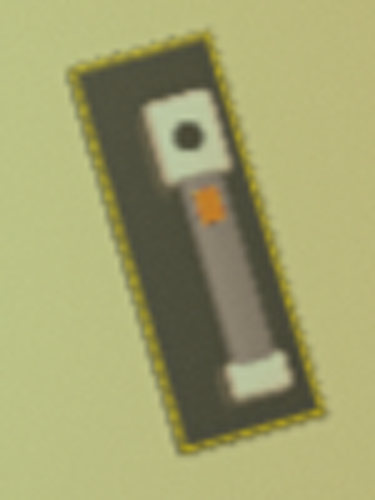

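View pics/c2.png

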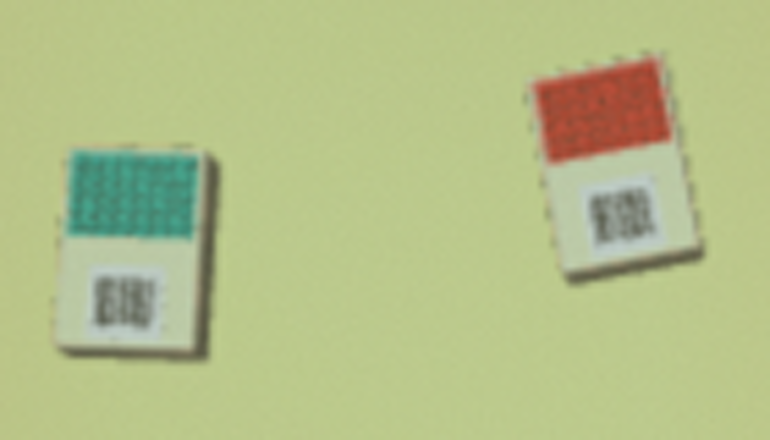

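View pics/c3.png

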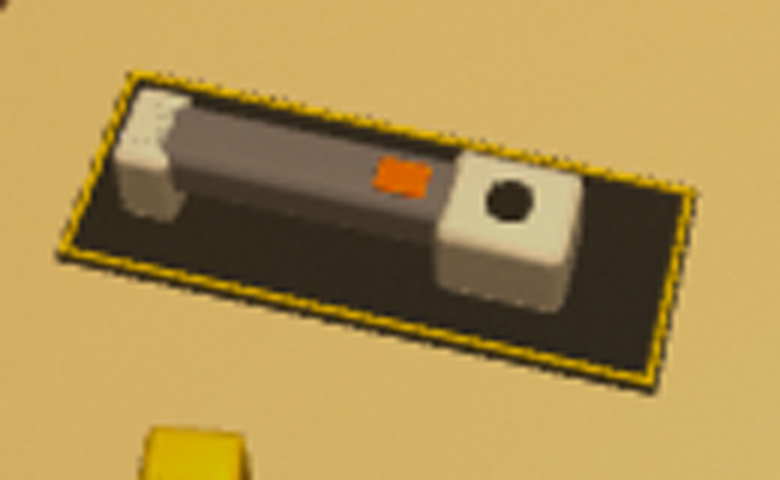

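View pics/c4.png

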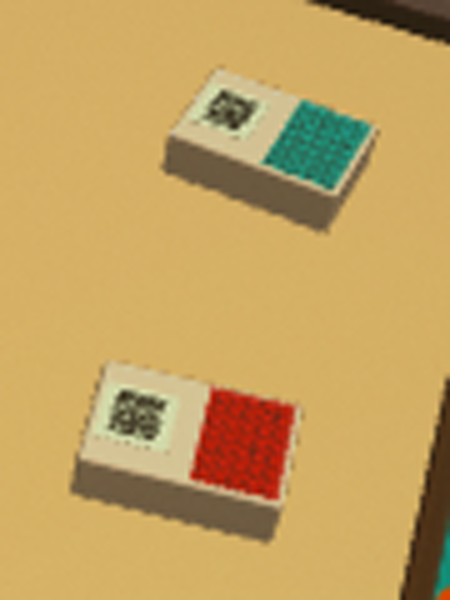

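Run:
```python
from h import *
t=lambda u,v:(305+(u+.5)/5-.5,150+(v+.5)/5-.5)
b=lambda u,v:(125+(u+.5)/5.5-.5,125+(v+.5)/5.5-.5)
s3=lambda u,v:(195+(u+.5)/6-.5,255+(v+.5)/6-.5)
s4=lambda u,v:(320+(u+.5)/5-.5,130+(v+.5)/5-.5)
def rep(cam,cs):
    P=[pt(cam,*q,6)[:2] for q in cs]; print(cam,"mat",np.round(P),"c",np.mean(P,0).round(1))
    P=np.array(P); print([round(np.linalg.norm(P[i]-P[i-1])) for i in range(4)])
    for i in range(4):
        d=P[i]-P[i-1]; print(" ang",np.degrees(np.arctan2(d[1],d[0])).round(1),end="")
    print()
rep("top",[t(70,70),t(210,32),t(326,412),t(183,452)])
rep("scene",[s3(58,257),s3(130,70),s3(697,188),s3(655,390)])
# dots and tail
for n,d,h1,ta in (("top",t(188,136),t(205,133),t(259,374)),("scene",s3(509,200),None,s3(160,128))):
    D=pt(n,*d,51)[:2];T=pt(n,*ta,51)[:2]; v=D-T
    print(n,"dot",D.round(1),"tail",T.round(1),"len",np.linalg.norm(v).round(1),"yaw",np.degrees(np.arctan2(v[1],v[0])).round(2))
for n,L,Rd in (("top",b(126,303),b(622,215)),("scene",s4(230,109),s4(137,414))):
    print(n,"turq",pt(n,*L,33)[:2].round(1),"red",pt(n,*Rd,33)[:2].round(1))
# box corners top z=33 turquoise
P=np.array([pt("top",*b(*q),33)[:2] for q in ((68,150),(206,152),(198,350),(58,347))]);print("tbox",P.round(),P.mean(0).round(1),[round(np.linalg.norm(P[i]-P[i-1])) for i in range(4)])
```

```text
top mat [[ 589. -227.]
 [ 610. -311.]
 [ 381. -368.]
 [ 360. -284.]] c [ 485.2 -297.5]
[236, 87, 235, 87]
 ang 13.9 ang -76.2 ang -166.0 ang 104.0
scene mat [[ 380. -367.]
 [ 358. -281.]
 [ 589. -222.]
 [ 611. -309.]] c [ 484.5 -294.6]
[238, 89, 239, 89]
 ang -165.8 ang 104.9 ang 14.3 ang -75.8
top dot [ 537.9 -288.8] tail [ 400.1 -322.6] len 141.9 yaw 13.78
scene dot [ 536.3 -285.5] tail [ 402.7 -320.3] len 138.1 yaw 14.59
top turq [549.2 272.9] red [589.2  10.7]
scene turq [547.3 278.5] red [586.8  15. ]
tbox [[633. 304.]
 [630. 231.]
 [523. 235.]
 [527. 309.]] [578.1 269.7] [106, 73, 107, 74]
```

Both cameras agree to within about 5 mm:
- **Mat:** centre about (485,-296), yaw 14°, and its size checks out.
- **Reader:** grip centre about (475,-303), nose pointing towards +x.
- **Labels:** turquoise about (548,275), red about (588,13).

Next I move over the reader with a net turn of about -142°, which keeps joint 6 mid-range.

```bash
python3 -m pendant '[{"dx":0.12,"dy":-0.41,"az":-71,"jaw":1},{"dx":0.12,"dy":-0.41,"az":-71,"jaw":1},{"dx":0.12,"dy":-0.41,"az":-71,"jaw":1},{"dx":0.12,"dy":-0.41,"az":-71,"jaw":1},{"dx":0.12,"dy":-0.41,"az":-71,"jaw":1},{"dx":0.12,"dy":-0.41,"az":-71,"jaw":1},{"dx":0.12,"dy":-0.41,"az":-71,"jaw":1},{"dx":0.12,"dy":-0.41,"az":-71,"jaw":1},{"dx":0.12,"dy":-0.41,"az":-71,"jaw":1},{"dx":0.12,"dy":-0.41,"az":-71,"jaw":1},{"dx":0.12,"dy":-0.41,"az":-71,"jaw":1},{"dx":0.12,"dy":-0.41,"az":-71,"jaw":1}]'
```

```text
invalid input at $[0]: expected keys dx, dy, dz, ax, ay, az, jaw
```

```bash
python3 -m pendant '[{"dx":0.12,"dy":-0.41,"dz":0,"ax":0,"ay":0,"az":-71,"jaw":1},{"dx":0.12,"dy":-0.41,"dz":0,"ax":0,"ay":0,"az":-71,"jaw":1},{"dx":0.12,"dy":-0.41,"dz":0,"ax":0,"ay":0,"az":-71,"jaw":1},{"dx":0.12,"dy":-0.41,"dz":0,"ax":0,"ay":0,"az":-71,"jaw":1},{"dx":0.12,"dy":-0.41,"dz":0,"ax":0,"ay":0,"az":-71,"jaw":1},{"dx":0.12,"dy":-0.41,"dz":0,"ax":0,"ay":0,"az":-71,"jaw":1},{"dx":0.12,"dy":-0.41,"dz":0,"ax":0,"ay":0,"az":-71,"jaw":1},{"dx":0.12,"dy":-0.41,"dz":0,"ax":0,"ay":0,"az":-71,"jaw":1},{"dx":0.12,"dy":-0.41,"dz":0,"ax":0,"ay":0,"az":-71,"jaw":1},{"dx":0.12,"dy":-0.41,"dz":0,"ax":0,"ay":0,"az":-71,"jaw":1},{"dx":0.12,"dy":-0.41,"dz":0,"ax":0,"ay":0,"az":-71,"jaw":1},{"dx":0.12,"dy":-0.41,"dz":0,"ax":0,"ay":0,"az":-71,"jaw":1}]'
cat > st.py <<'E'
from station import *
from h import *
s=sense(); r=R.from_quat(s["tool_rot"],scalar_first=True).as_matrix()
print("t",s["clock"],"tcp",s["ee_pos"].round(1),"yaw_y",np.degrees(np.arctan2(r[1,1],r[0,1])).round(2),"z",r[:,2].round(3),"F",s["contact_force"].round(1),"w",round(s["grip_width"],3),"q",s["joint_positions"].round(2))
E
python3 st.py
```

```text
clock: 1.3
ee_pos: [350.0, 117.2, 218.5]
tool_rot: [-0.001, 0.735, 0.678, -0.001]
contact_force: [0.2, 0.1, -0.6]
grip_width: 0.998
t 1.3 tcp [350.  117.2 218.5] yaw_y -4.57 z [-0.002  0.001 -1.   ] F [ 0.2  0.1 -0.6] w 0.998 q [ 0.13 -0.04  1.88  0.    1.3   0.21]
```

```bash
python3 -m pendant '[{"dx":0.125,"dy":-0.42,"dz":-0.08,"ax":0,"ay":0,"az":-71.2,"jaw":1},{"dx":0.125,"dy":-0.42,"dz":-0.08,"ax":0,"ay":0,"az":-71.2,"jaw":1},{"dx":0.125,"dy":-0.42,"dz":-0.08,"ax":0,"ay":0,"az":-71.2,"jaw":1},{"dx":0.125,"dy":-0.42,"dz":-0.08,"ax":0,"ay":0,"az":-71.2,"jaw":1},{"dx":0.125,"dy":-0.42,"dz":-0.08,"ax":0,"ay":0,"az":-71.2,"jaw":1},{"dx":0.125,"dy":-0.42,"dz":-0.08,"ax":0,"ay":0,"az":-71.2,"jaw":1},{"dx":0.125,"dy":-0.42,"dz":-0.08,"ax":0,"ay":0,"az":-71.2,"jaw":1},{"dx":0.125,"dy":-0.42,"dz":-0.08,"ax":0,"ay":0,"az":-71.2,"jaw":1},{"dx":0.125,"dy":-0.42,"dz":-0.08,"ax":0,"ay":0,"az":-71.2,"jaw":1},{"dx":0.125,"dy":-0.42,"dz":-0.08,"ax":0,"ay":0,"az":-71.2,"jaw":1},{"dx":0.125,"dy":-0.42,"dz":-0.08,"ax":0,"ay":0,"az":-71.2,"jaw":1},{"dx":0.125,"dy":-0.42,"dz":-0.08,"ax":0,"ay":0,"az":-71.2,"jaw":1}]' >/dev/null
python3 st.py
python3 - <<'E'
from station import *
import cv2,numpy as np
a=cv2.cvtColor(get_image("top")["image"],cv2.COLOR_RGB2BGR);s=cv2.cvtColor(get_image("scene")["image"],cv2.COLOR_RGB2BGR)
cv2.imwrite("pics/s1.png",cv2.resize(s[180:340,160:360],None,fx=3.5,fy=3.5,interpolation=2))
E
```

```text
t 2.5 tcp [ 475.1 -300.5  138.3] yaw_y -75.62 z [-0.001  0.004 -1.   ] F [-0.7 -0.3 -0.2] w 1.001 q [-0.69  0.32  1.66  0.    1.17  0.63]
```

View pics/s1.png

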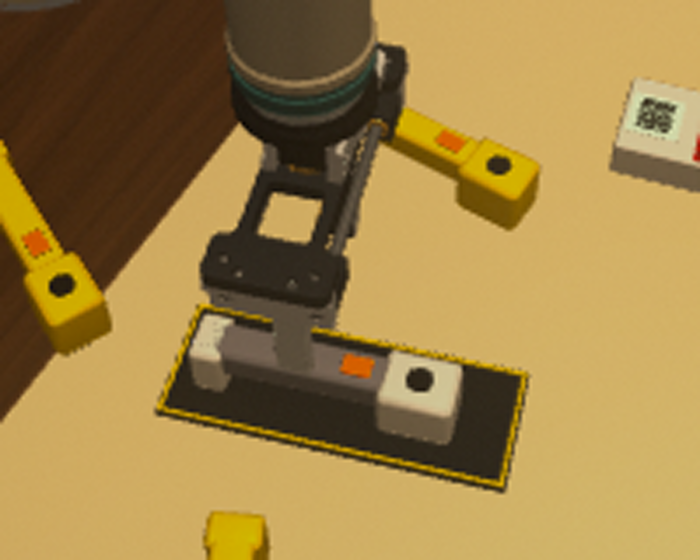

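The gripper is above the grey grip (crop (290,350)), with the head at (420,400) and the tail at (210,350), so the jaws line up. I'll go down and close.

```bash
python3 -m pendant '[{"dx":0,"dy":-0.002,"dz":-0.03,"ax":0,"ay":0,"az":0,"jaw":1},{"dx":0,"dy":-0.002,"dz":-0.06,"ax":0,"ay":0,"az":0,"jaw":1},{"dx":0,"dy":-0.002,"dz":-0.085,"ax":0,"ay":0,"az":0,"jaw":1},{"dx":0,"dy":-0.002,"dz":-0.1,"ax":0,"ay":0,"az":0,"jaw":1},{"dx":0,"dy":-0.002,"dz":-0.104,"ax":0,"ay":0,"az":0,"jaw":1},{"dx":0,"dy":-0.002,"dz":-0.104,"ax":0,"ay":0,"az":0,"jaw":1},{"dx":0,"dy":-0.002,"dz":-0.104,"ax":0,"ay":0,"az":0,"jaw":1}]' >/dev/null
python3 st.py
python3 - <<'E'
from station import *
import cv2,numpy as np
s=cv2.cvtColor(get_image("scene")["image"],cv2.COLOR_RGB2BGR)
cv2.imwrite("pics/s2.png",cv2.resize(s[180:340,160:360],None,fx=3.5,fy=3.5,interpolation=2))
E
```

```text
t 3.3 tcp [ 475.8 -302.8   36.1] yaw_y -75.58 z [ 0.002  0.001 -1.   ] F [-0.7  0.5  0.1] w 1.002 q [-0.69  0.42  1.79  0.    0.93  0.63]
```

View pics/s2.png

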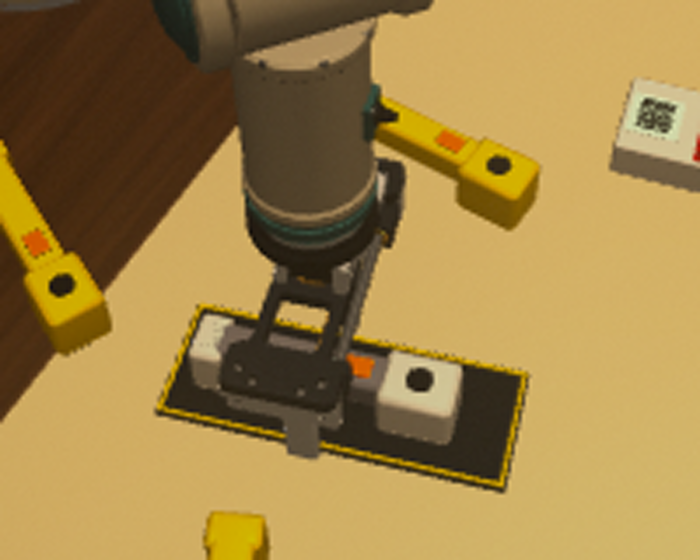

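The fingers straddle the grip, with the near finger at crop (302,430) and the head untouched. Closing now.

```bash
python3 -m pendant '[{"dx":0,"dy":0,"dz":-0.002,"ax":0,"ay":0,"az":0,"jaw":-1},{"dx":0,"dy":0,"dz":-0.002,"ax":0,"ay":0,"az":0,"jaw":-1},{"dx":0,"dy":0,"dz":-0.002,"ax":0,"ay":0,"az":0,"jaw":-1},{"dx":0,"dy":0,"dz":-0.002,"ax":0,"ay":0,"az":0,"jaw":-1},{"dx":0,"dy":0,"dz":-0.002,"ax":0,"ay":0,"az":0,"jaw":-1},{"dx":0,"dy":0,"dz":-0.002,"ax":0,"ay":0,"az":0,"jaw":-1},{"dx":0,"dy":0,"dz":-0.002,"ax":0,"ay":0,"az":0,"jaw":-1},{"dx":0,"dy":0,"dz":-0.002,"ax":0,"ay":0,"az":0,"jaw":-1},{"dx":0,"dy":0,"dz":-0.002,"ax":0,"ay":0,"az":0,"jaw":-1},{"dx":0,"dy":0,"dz":-0.002,"ax":0,"ay":0,"az":0,"jaw":-1},{"dx":0,"dy":0,"dz":-0.002,"ax":0,"ay":0,"az":0,"jaw":-1}]' >/dev/null
python3 st.py
```

```text
t 4.45 tcp [ 475.7 -302.6   34.2] yaw_y -75.6 z [ 0.002  0.002 -1.   ] F [-1.   2.6  0.7] w 0.296 q [-0.69  0.42  1.79  0.    0.93  0.63]
```

The opening is 27.8 mm, which matches the 28 mm grip. Lifting.

```bash
python3 -m pendant '[{"dx":0,"dy":0,"dz":0.01,"ax":0,"ay":0,"az":0,"jaw":-1},{"dx":0,"dy":0,"dz":0.03,"ax":0,"ay":0,"az":0,"jaw":-1},{"dx":0,"dy":0,"dz":0.06,"ax":0,"ay":0,"az":0,"jaw":-1},{"dx":0,"dy":0,"dz":0.09,"ax":0,"ay":0,"az":0,"jaw":-1},{"dx":0,"dy":0,"dz":0.12,"ax":0,"ay":0,"az":0,"jaw":-1},{"dx":0,"dy":0,"dz":0.14,"ax":0,"ay":0,"az":0,"jaw":-1},{"dx":0,"dy":0,"dz":0.15,"ax":0,"ay":0,"az":0,"jaw":-1},{"dx":0,"dy":0,"dz":0.15,"ax":0,"ay":0,"az":0,"jaw":-1}]' >/dev/null
python3 st.py
python3 - <<'E'
from station import *
import cv2,numpy as np
s=cv2.cvtColor(get_image("scene")["image"],cv2.COLOR_RGB2BGR)
cv2.imwrite("pics/s3.png",cv2.resize(s[130:330,160:360],None,fx=3,fy=3,interpolation=2))
a=cv2.cvtColor(get_image("top")["image"],cv2.COLOR_RGB2BGR)
cv2.imwrite("pics/t3.png",cv2.resize(a[130:270,290:400],None,fx=4,fy=4,interpolation=2))
E
```

```text
t 5.25 tcp [ 476.3 -303.2  185.7] yaw_y -75.6 z [ 0.004 -0.    -1.   ] F [ 0.9 -0.4 -4.4] w 0.297 q [-0.69  0.28  1.59  0.    1.27  0.63]
```

View pics/s3.png

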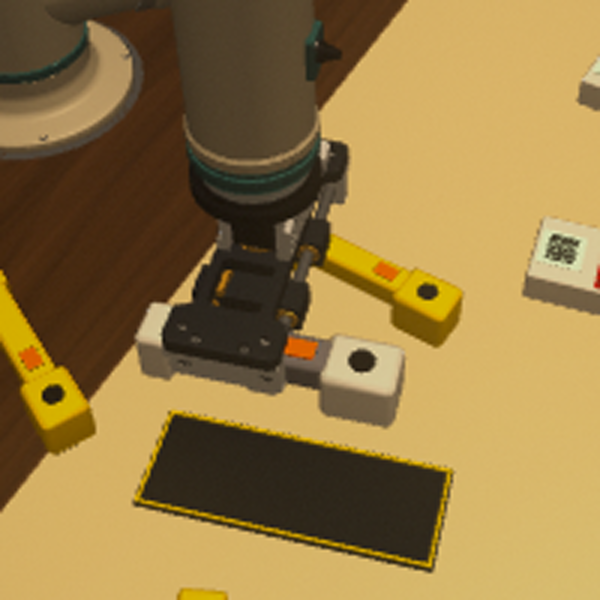

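View pics/t3.png

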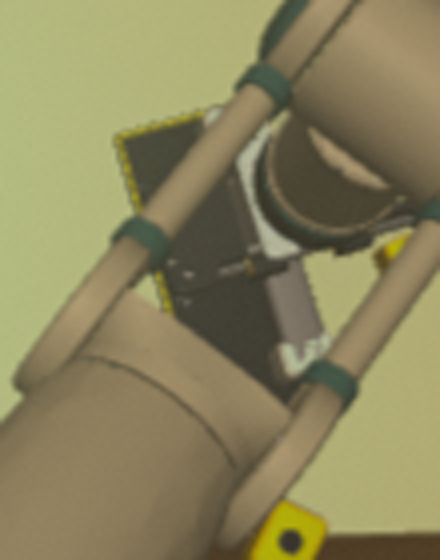

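The reader is held and looks level, with the dot at scene crop (361,361). I'll work out the dot's offset from the TCP, and refine the mat centre from this clear view.

Run:
```python
from h import *
s3=lambda u,v:(160+(u+.5)/3-.5,130+(v+.5)/3-.5)
D=pt("scene",*s3(361,361),203.7)[:2]; print("dot",D, "rel",D-[476.3,-303.2])
a=np.radians(14.4); print("expected rel",64*np.cos(a),64*np.sin(a))
P=np.array([pt("scene",*s3(*q),6)[:2] for q in ((170,411),(453,467),(434,569),(133,503))]);print(P.round(),P.mean(0))
```

```text
dot [ 537.32248815 -289.00722658] rel [61.02248815 14.19277342]
expected rel 61.98932231223239 15.916152778550707
[[ 358. -282.]
 [ 588. -221.]
 [ 612. -308.]
 [ 380. -367.]] [ 484.56205576 -294.26681454]
```

```bash
python3 -m pendant '[{"dx":0,"dy":0.02,"dz":0.01,"ax":0,"ay":0,"az":0,"jaw":-1},{"dx":0,"dy":0.06,"dz":0.01,"ax":0,"ay":0,"az":0,"jaw":-1},{"dx":0.002,"dy":0.105,"dz":0.01,"ax":0,"ay":0,"az":0,"jaw":-1},{"dx":0.003,"dy":0.15,"dz":0.01,"ax":0,"ay":0,"az":0,"jaw":-1},{"dx":0.004,"dy":0.195,"dz":0.01,"ax":0,"ay":0,"az":0,"jaw":-1},{"dx":0.005,"dy":0.24,"dz":0.01,"ax":0,"ay":0,"az":0,"jaw":-1},{"dx":0.006,"dy":0.285,"dz":0.01,"ax":0,"ay":0,"az":0,"jaw":-1},{"dx":0.007,"dy":0.33,"dz":0.01,"ax":0,"ay":0,"az":0,"jaw":-1},{"dx":0.008,"dy":0.375,"dz":0.01,"ax":0,"ay":0,"az":0,"jaw":-1},{"dx":0.009,"dy":0.42,"dz":0.01,"ax":0,"ay":0,"az":0,"jaw":-1},{"dx":0.01,"dy":0.46,"dz":0.01,"ax":0,"ay":0,"az":0,"jaw":-1},{"dx":0.01,"dy":0.49,"dz":0.01,"ax":0,"ay":0,"az":0,"jaw":-1}]' >/dev/null
python3 st.py
```

```text
t 6.55 tcp [483.2 191.  192.6] yaw_y -75.48 z [-0.002  0.004 -1.   ] F [ 1.1 -1.1 -2.7] w 0.297 q [0.24 0.21 1.66 0.   1.27 1.56]
```

```bash
python3 -m pendant '[{"dx":0.002,"dy":0.03,"dz":0,"ax":0,"ay":0,"az":0,"jaw":-1},{"dx":0.003,"dy":0.055,"dz":0,"ax":0,"ay":0,"az":0,"jaw":-1},{"dx":0.003,"dy":0.068,"dz":-0.01,"ax":0,"ay":0,"az":0,"jaw":-1},{"dx":0.003,"dy":0.07,"dz":-0.03,"ax":0,"ay":0,"az":0,"jaw":-1},{"dx":0.003,"dy":0.07,"dz":-0.05,"ax":0,"ay":0,"az":0,"jaw":-1},{"dx":0.003,"dy":0.07,"dz":-0.065,"ax":0,"ay":0,"az":0,"jaw":-1},{"dx":0.003,"dy":0.07,"dz":-0.072,"ax":0,"ay":0,"az":0,"jaw":-1},{"dx":0.003,"dy":0.07,"dz":-0.072,"ax":0,"ay":0,"az":0,"jaw":-1},{"dx":0.003,"dy":0.07,"dz":-0.072,"ax":0,"ay":0,"az":0,"jaw":-1}]' >/dev/null
python3 st.py
python3 - <<'E'
from station import *
import cv2,numpy as np
s=cv2.cvtColor(get_image("scene")["image"],cv2.COLOR_RGB2BGR)
cv2.imwrite("pics/s4.png",cv2.resize(s[80:230,290:440],None,fx=4,fy=4,interpolation=2))
a=cv2.cvtColor(get_image("top")["image"],cv2.COLOR_RGB2BGR)
cv2.imwrite("pics/t4.png",cv2.resize(a[120:240,90:220],None,fx=4.5,fy=4.5,interpolation=2))
E
```

```text
t 7.45 tcp [486.3 260.9 120.7] yaw_y -75.5 z [-0.002  0.004 -1.   ] F [-0.9  0.1 -2.4] w 0.296 q [0.36 0.32 1.71 0.   1.12 1.68]
```

View pics/s4.png

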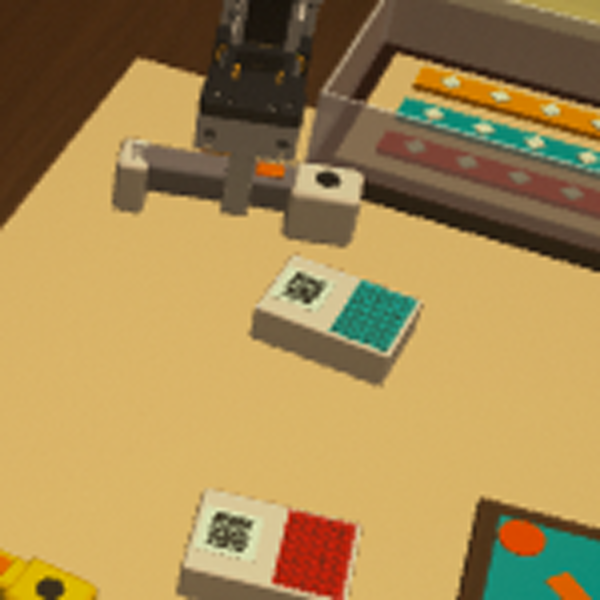

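View pics/t4.png

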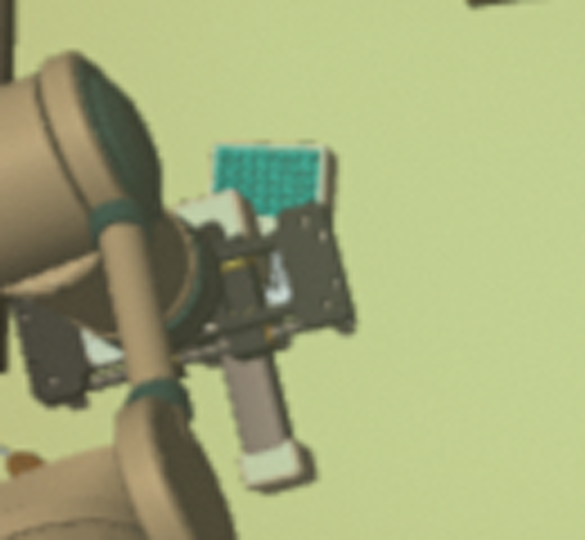

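Run:
```python
from h import *
f=lambda u,v:(290+(u+.5)/4-.5,80+(v+.5)/4-.5)
D=pt("scene",*f(327,179),138.7);print("dot",D,"label",pt("scene",*f(305,289),33))
a=np.radians(14.5)
P=np.array([486.3,260.9,138.7]);print("expected dot px",(px("scene",P+[64*np.cos(a),64*np.sin(a),0])-[290,80])*4)
# visible spots on tail (top): underside unknown; top face centre px
T=lambda u,v:(90+(u+.5)/4.5-.5,120+(v+.5)/4.5-.5)
tl=pt("top",*T(272,465),138.7)[:2]; print("tail top cam",tl, "yaw",np.degrees(np.arctan2(*(P[:2]-tl)[::-1])))
ts=pt("scene",*f(137,151),138.7)[:2];print("tail scene",ts,np.degrees(np.arctan2(*(P[:2]-ts)[::-1])))
```

```text
dot [547.05664625 274.12515518 138.7       ] label [548.80402025 276.79873491  33.        ]
expected dot px [328.32663129 175.90851598]
tail top cam [410.27865197 235.87240126] yaw 18.222477124630565
tail scene [411.56571266 239.50158603] 15.977825596098485
```

The window is within about 4 mm of the turquoise label in both axes, level, and about 60 mm above it (scene crop: dot (327,179), label (305,289)). I'll hold for 2 s or more.

```bash
for i in 1 2; do python3 -m pendant '[{"dx":0,"dy":0,"dz":0,"ax":0,"ay":0,"az":0,"jaw":-1},{"dx":0,"dy":0,"dz":0,"ax":0,"ay":0,"az":0,"jaw":-1},{"dx":0,"dy":0,"dz":0,"ax":0,"ay":0,"az":0,"jaw":-1},{"dx":0,"dy":0,"dz":0,"ax":0,"ay":0,"az":0,"jaw":-1},{"dx":0,"dy":0,"dz":0,"ax":0,"ay":0,"az":0,"jaw":-1},{"dx":0,"dy":0,"dz":0,"ax":0,"ay":0,"az":0,"jaw":-1},{"dx":0,"dy":0,"dz":0,"ax":0,"ay":0,"az":0,"jaw":-1},{"dx":0,"dy":0,"dz":0,"ax":0,"ay":0,"az":0,"jaw":-1},{"dx":0,"dy":0,"dz":0,"ax":0,"ay":0,"az":0,"jaw":-1},{"dx":0,"dy":0,"dz":0,"ax":0,"ay":0,"az":0,"jaw":-1},{"dx":0,"dy":0,"dz":0,"ax":0,"ay":0,"az":0,"jaw":-1},{"dx":0,"dy":0,"dz":0,"ax":0,"ay":0,"az":0,"jaw":-1}]' >/dev/null; python3 st.py; done
```

```text
t 8.75 tcp [486.8 261.1 121.4] yaw_y -75.5 z [-0.     0.004 -1.   ] F [ 0.6 -0.3 -1.8] w 0.296 q [0.36 0.31 1.71 0.   1.12 1.68]
t 9.95 tcp [486.8 261.1 121.4] yaw_y -75.5 z [-0.001  0.004 -1.   ] F [-0.1 -0.7 -1.7] w 0.295 q [0.36 0.31 1.71 0.   1.12 1.68]
```

```bash
python3 -m pendant '[{"dx":0,"dy":0,"dz":0.02,"ax":0,"ay":0,"az":0,"jaw":-1},{"dx":0,"dy":0,"dz":0.05,"ax":0,"ay":0,"az":0,"jaw":-1},{"dx":0,"dy":-0.01,"dz":0.075,"ax":0,"ay":0,"az":0,"jaw":-1},{"dx":0,"dy":-0.04,"dz":0.08,"ax":0,"ay":0,"az":0,"jaw":-1},{"dx":0,"dy":-0.08,"dz":0.08,"ax":0,"ay":0,"az":0,"jaw":-1},{"dx":0,"dy":-0.125,"dz":0.08,"ax":0,"ay":0,"az":0,"jaw":-1},{"dx":0,"dy":-0.17,"dz":0.08,"ax":0,"ay":0,"az":0,"jaw":-1},{"dx":0,"dy":-0.215,"dz":0.08,"ax":0,"ay":0,"az":0,"jaw":-1},{"dx":0,"dy":-0.26,"dz":0.08,"ax":0,"ay":0,"az":0,"jaw":-1},{"dx":0,"dy":-0.305,"dz":0.08,"ax":0,"ay":0,"az":0,"jaw":-1},{"dx":0,"dy":-0.35,"dz":0.08,"ax":0,"ay":0,"az":0,"jaw":-1},{"dx":0,"dy":-0.39,"dz":0.08,"ax":0,"ay":0,"az":0,"jaw":-1}]' >/dev/null
python3 st.py
```

```text
t 11.15 tcp [ 486.5 -131.1  201.6] yaw_y -75.54 z [ 0.     0.004 -1.   ] F [ 0.5  0.3 -2.4] w 0.298 q [-0.4   0.18  1.68  0.    1.28  0.91]
```

```bash
python3 -m pendant '[{"dx":-0.001,"dy":-0.035,"dz":0,"ax":0,"ay":0,"az":0,"jaw":-1},{"dx":-0.001,"dy":-0.075,"dz":0,"ax":0,"ay":0,"az":0,"jaw":-1},{"dx":-0.001,"dy":-0.115,"dz":0,"ax":0,"ay":0,"az":0,"jaw":-1},{"dx":-0.002,"dy":-0.145,"dz":-0.01,"ax":0,"ay":0,"az":0,"jaw":-1},{"dx":-0.002,"dy":-0.16,"dz":-0.03,"ax":0,"ay":0,"az":0,"jaw":-1},{"dx":-0.002,"dy":-0.164,"dz":-0.06,"ax":0,"ay":0,"az":0,"jaw":-1},{"dx":-0.002,"dy":-0.164,"dz":-0.09,"ax":0,"ay":0,"az":0,"jaw":-1},{"dx":-0.002,"dy":-0.164,"dz":-0.11,"ax":0,"ay":0,"az":0,"jaw":-1},{"dx":-0.002,"dy":-0.164,"dz":-0.12,"ax":0,"ay":0,"az":0,"jaw":-1},{"dx":-0.002,"dy":-0.164,"dz":-0.12,"ax":0,"ay":0,"az":0,"jaw":-1}]' >/dev/null
python3 st.py
python3 - <<'E'
from station import *
import cv2,numpy as np
s=cv2.cvtColor(get_image("scene")["image"],cv2.COLOR_RGB2BGR)
cv2.imwrite("pics/s5.png",cv2.resize(s[180:340,160:360],None,fx=3.5,fy=3.5,interpolation=2))
E
```

```text
t 12.15 tcp [ 483.8 -294.5   80.3] yaw_y -75.54 z [-0.002  0.006 -1.   ] F [ 0.2 -0.5 -2. ] w 0.298 q [-0.67  0.38  1.73  0.    1.04  0.64]
```

View pics/s5.png

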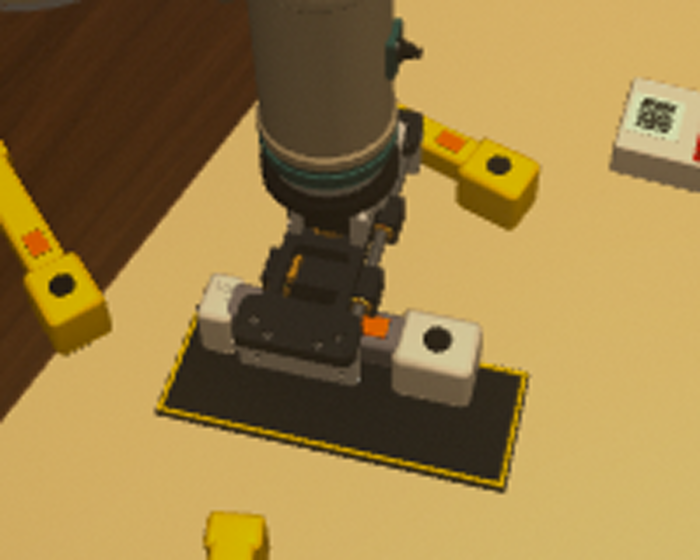

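The reader is centred over its mat and aligned with it (dot at crop (437,340)). I'll lower it gently.

```bash
python3 -m pendant '[{"dx":0,"dy":0,"dz":-0.012,"ax":0,"ay":0,"az":0,"jaw":-1},{"dx":0,"dy":0,"dz":-0.024,"ax":0,"ay":0,"az":0,"jaw":-1},{"dx":0,"dy":0,"dz":-0.034,"ax":0,"ay":0,"az":0,"jaw":-1},{"dx":0,"dy":0,"dz":-0.04,"ax":0,"ay":0,"az":0,"jaw":-1},{"dx":0,"dy":0,"dz":-0.043,"ax":0,"ay":0,"az":0,"jaw":-1},{"dx":0,"dy":0,"dz":-0.045,"ax":0,"ay":0,"az":0,"jaw":-1},{"dx":0,"dy":0,"dz":-0.046,"ax":0,"ay":0,"az":0,"jaw":-1},{"dx":0,"dy":0,"dz":-0.046,"ax":0,"ay":0,"az":0,"jaw":-1}]' >/dev/null
python3 st.py
```

```text
t 13.0 tcp [ 484.8 -295.2   35.7] yaw_y -75.53 z [ 0.     0.004 -1.   ] F [ 0.2  0.4 -3.4] w 0.295 q [-0.67  0.43  1.78  0.    0.94  0.64]
```

```bash
python3 -m pendant '[{"dx":0,"dy":0,"dz":-0.001,"ax":0,"ay":0,"az":0,"jaw":-1},{"dx":0,"dy":0,"dz":-0.002,"ax":0,"ay":0,"az":0,"jaw":-1},{"dx":0,"dy":0,"dz":-0.002,"ax":0,"ay":0,"az":0,"jaw":-1}]' >/dev/null
python3 st.py
```

```text
t 13.3 tcp [ 485.  -295.4   34.2] yaw_y -75.53 z [ 0.001  0.003 -1.   ] F [-0.6  0.2 -0.2] w 0.295 q [-0.67  0.43  1.78  0.    0.93  0.64]
```

The weight has come off and the height matches the pick-up height. Releasing.

```bash
python3 -m pendant '[{"dx":0,"dy":0,"dz":0,"ax":0,"ay":0,"az":0,"jaw":-0.2},{"dx":0,"dy":0,"dz":0,"ax":0,"ay":0,"az":0,"jaw":0.2},{"dx":0,"dy":0,"dz":0,"ax":0,"ay":0,"az":0,"jaw":1},{"dx":0,"dy":0,"dz":0,"ax":0,"ay":0,"az":0,"jaw":1},{"dx":0,"dy":0,"dz":0,"ax":0,"ay":0,"az":0,"jaw":1},{"dx":0,"dy":0,"dz":0,"ax":0,"ay":0,"az":0,"jaw":1},{"dx":0,"dy":0,"dz":0,"ax":0,"ay":0,"az":0,"jaw":1},{"dx":0,"dy":0,"dz":0,"ax":0,"ay":0,"az":0,"jaw":1},{"dx":0,"dy":0,"dz":0,"ax":0,"ay":0,"az":0,"jaw":1},{"dx":0,"dy":0,"dz":0,"ax":0,"ay":0,"az":0,"jaw":1}]' >/dev/null
python3 st.py
```

```text
t 14.3 tcp [ 485.  -295.4   34.2] yaw_y -75.53 z [ 0.001  0.003 -1.   ] F [-0.2 -0.3 -0.1] w 0.999 q [-0.67  0.43  1.78  0.    0.93  0.64]
```

```bash
python3 -m pendant '[{"dx":0,"dy":0,"dz":0.02,"ax":0,"ay":0,"az":0,"jaw":1},{"dx":0,"dy":0,"dz":0.06,"ax":0,"ay":0,"az":0,"jaw":1},{"dx":0,"dy":0,"dz":0.1,"ax":0,"ay":0,"az":0,"jaw":1},{"dx":0,"dy":0,"dz":0.15,"ax":0,"ay":0,"az":0,"jaw":1},{"dx":-0.04,"dy":0.03,"dz":0.19,"ax":0,"ay":0,"az":0,"jaw":1},{"dx":-0.08,"dy":0.07,"dz":0.2,"ax":0,"ay":0,"az":0,"jaw":1},{"dx":-0.1,"dy":0.11,"dz":0.2,"ax":0,"ay":0,"az":0,"jaw":1},{"dx":-0.1,"dy":0.15,"dz":0.2,"ax":0,"ay":0,"az":0,"jaw":1},{"dx":-0.1,"dy":0.19,"dz":0.2,"ax":0,"ay":0,"az":0,"jaw":1},{"dx":-0.1,"dy":0.2,"dz":0.2,"ax":0,"ay":0,"az":0,"jaw":1},{"dx":-0.1,"dy":0.2,"dz":0.2,"ax":0,"ay":0,"az":0,"jaw":1},{"dx":-0.1,"dy":0.2,"dz":0.2,"ax":0,"ay":0,"az":0,"jaw":1}]' >/dev/null
python3 st.py
python3 - <<'E'
from station import *
import cv2,numpy as np
s=cv2.cvtColor(get_image("scene")["image"],cv2.COLOR_RGB2BGR); cv2.imwrite("pics/scene6.png",s)
a=cv2.cvtColor(get_image("top")["image"],cv2.COLOR_RGB2BGR);cv2.imwrite("pics/top6.png",a)
cv2.imwrite("pics/t6.png",cv2.resize(a[150:250,305:380],None,fx=5,fy=5,interpolation=2))
E
```

```text
t 15.5 tcp [385.5 -96.4 234.3] yaw_y -75.51 z [ 0.001  0.002 -1.   ] F [-0.2  0.2 -0.2] w 1.004 q [-0.42 -0.01  1.81  0.    1.34  0.89]
```

View pics/scene6.png

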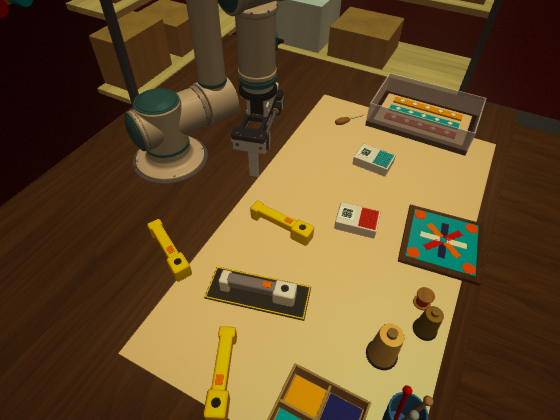

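View pics/t6.png

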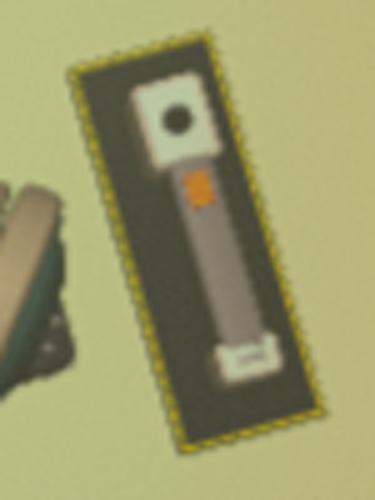

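Run:
```python
import cv2,numpy as np
a=cv2.imread("pics/scene0.png").astype(int);b=cv2.imread("pics/scene6.png").astype(int)
d=np.abs(a-b)[140:240,330:400].max(2);print("box region diff mean/max/n>30",d.mean(),d.max(),(d>30).sum())
```

```text
box region diff mean/max/n>30 2.877 7 0
```

The reader lies centred and lengthwise on its mat (top crop: dot (177,119), tail (249,358)). The boxes show no pixel change and the arm is clear of everything.

Run:
```python
from h import *
t=lambda u,v:(305+(u+.5)/5-.5,150+(v+.5)/5-.5)
D=pt("top",*t(177,119),51)[:2];T=pt("top",*t(249,358),51)[:2];v=(D-T)/np.linalg.norm(D-T)
g=D-64*v-[485.2,-297.5]; a=np.radians(14); print("off mat",g@[np.cos(a),np.sin(a)],g@[-np.sin(a),np.cos(a)],"yaw",np.degrees(np.arctan2(v[1],v[0])))
from station import *
print(job_done())
```

```text
off mat 0.4103621924538953 -1.0472516059699002 yaw 13.952087940616336
the job is handed in; nothing more can be done
None
```

I read the turquoise label with the reader, laid the reader back on its mat and released it, then handed the job in at about 15.6 s on the robot's clock. The hand-in gives no verdict, so these are my own checks:

- **Reading:** I held the window still for over 2.4 s, level and about 60 mm above the turquoise label. It was within about 4 mm of the label's centre.
- **Placing:** the reader lies about 1 mm from the mat's middle and within 0.1° of the mat's direction. The gripper is open and clear of it, and the force on the tool is near zero.
- **Boxes:** comparing pictures from before and after, neither bead box moved. By my measurements, the window passed about 40 mm to the side of the red label, above reading height and without stopping.

No check failed. The two cameras disagreed by 2–6 mm on positions, which is well inside the tolerances. With the reader held, a rough estimate of its direction from the tail foot came out 2–4° off the tool's. This was probably pixel-picking error, because the final top view showed no such error.

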